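# Find the collapsed valve lifter and set it aside

### The arm

A 6-joint arm with a two-finger parallel gripper is mounted at the origin on the work surface. World frame = base frame: x ahead of the robot, y to its left, z up, the work surface at z = 0. Lengths are in m, angles in rad, forces in N, time in s.
With the tool pointing down it reaches from about 0.25 to 0.775 m from the base axis. Payload 8.9 kg.
Tool frame: the origin (TCP) lies between the finger pads; the fingertips stand 8 mm ahead of it and the grasp point (between the pads) lies 11 mm behind it; z points along the fingers, y is the line along which they close (so a half turn about z gives the same grasp; the last joint's range is limited). The gripper opens to 85 mm and grips with 20 to 120 N. Pads are 22 mm wide; open, the fingers measure 114 mm over their backs; the gripper's body (76 mm by 85 mm) begins 54 mm behind the grasp point. The pads swing forward as they close: fully open they stand 13 mm farther back than shut.
Start: joints at [1.105, 0.291, -0.153, 1.127, 0, 1.431], TCP at [0.169, 0.497, 0.239] pointing down, gripper open.
Joint ranges: [-2.52, 2.52], [-0.91, 1.74], [-1.3, 1.37], [-1.96, 2.02], [-1.52, 1.47], [-3.14, 3.14]. Speed limits (rad/s): [2.22, 2.22, 2.79, 3.14, 3.14, 3.14].

### API

Orientations are given as [roll, pitch, yaw] about the fixed x, y, z axes, in that order (R = Rz(yaw) Ry(pitch) Rx(roll)).
In Python, from station import * gives the robot as it stands.
- The arm moves only by the shell command python3 -m crank 'ROWS' [FORCE]. ROWS is JSON, a list of rows, each a list of 3 entries, a list of its own where there are three numbers: the shift along the tool's x, y, z in cm, then the turn about the tool's z in degrees, then the finger opening in cm, from 0 to 8.54. In form: [[[x, y, z], turn, fingers], ...]. A call has exactly 8 rows; each row shifts and turns the commanded pose from where the row before left it, along the tool's axes as they then stand; what a row does not reach is not made up. A row lasts 1/12 s, in which the tool goes at most 41.7 mm and 7.16 degrees, less where a joint would pass 70% of its speed; a pose out of reach is approached as far as the arm can. A call with a gripper value outside its range is refused whole. The fingers move at their own pace and stop on an object; FORCE is the grip in N (left out, the last holds). Time passes only in rows, so rows that do not move let the fingers close, or fill a call up. It gives the time, the measured TCP pose, the force, the opening and the grip force at its end, in the units of the state.
- get_obs(): the state, without advancing time (a new reading comes with each control period).
- snapshot(name): name is "scene" or "top"; returns a dict with "img" (420x560x3 uint8, red, green, blue), "camera_matrix" (3x3 intrinsics, pixels), "eye" and "orientation" of the camera in the world. Camera axes: x right, y down, z forward; pixel columns grow to the right and rows downward; lengths in m; the calibration is good to about 2 mm. A picture is of the moment at which its call begins. There is no depth.
- job_done(): hands the job in; it is judged then, once.
The state is a dict: "t": time; "joint_pos": joint angles; "qd": joint speeds; "effort": joint torques, N m; "tool_pos": TCP position; "tcp_rot": TCP orientation; "force": force on the tool from outside, world axes, zero at the start; "torque": the same for the moment, N m; "width": opening from 0.0 (shut) to 1.0 (fully open); "gripper_force": force on a finger pad.
Only numpy, scipy, OpenCV 4.12 (cv2) and the standard library are available. Lean on these libraries where they do the work, as an engineer would, in place of code of your own. Each camera call takes 0.05 s, during which the arm holds its last target. There are 200 camera calls.

### The job

One of the three valve lifters standing in the wooden rack has collapsed. Press their plungers down gently from above, while they stand in the rack, until you find the one whose plunger sinks nearly all the way in and stays down, then lift that lifter out by its neck and stand it upright on the floor of the steel drip tray without dropping it. Leave the sound lifters in the rack and the other things where they are.

Things in the scene. Friction and masses are not known exactly. Their poses are not given: they have to be found in the camera images.
- lifter_a_mid (a point): Valve lifter a, one of three alike steel lifters upright in the rack, 82 mm tall, 0.16 kg. Point on its axis half-way up; z up its axis. Barrel 24 mm diameter, from foot (41 mm below the point) to 1 mm above it; neck to grip, 17 mm diameter, from 1 to 29 mm above; then the plunger's cap, 12 mm diameter, top 41 mm above when its joint reads 0. In the rack the neck and cap stand out.
- lifter_b_mid (a point): Valve lifter b, one of three alike steel lifters upright in the rack, 82 mm tall, 0.16 kg. Point on its axis half-way up; z up its axis. Barrel 24 mm diameter, from foot (41 mm below the point) to 1 mm above it; neck to grip, 17 mm diameter, from 1 to 29 mm above; then the plunger's cap, 12 mm diameter, top 41 mm above when its joint reads 0. In the rack the neck and cap stand out.
- lifter_c_mid (a point): Valve lifter c, one of three alike steel lifters upright in the rack, 82 mm tall, 0.16 kg. Point on its axis half-way up; z up its axis. Barrel 24 mm diameter, from foot (41 mm below the point) to 1 mm above it; neck to grip, 17 mm diameter, from 1 to 29 mm above; then the plunger's cap, 12 mm diameter, top 41 mm above when its joint reads 0. In the rack the neck and cap stand out.
- plunger_a (a joint): How far lifter a's plunger is sunk (m); starts at 0 to 0.0025. No spring: about 2 N pushes it down and it stays. If sound it meets a solid stop at about 0.003 (0.004 if pushed hard); if collapsed it sinks to its full 0.009. Exactly one of the three, any of them, is collapsed; it cannot be seen, only pressing tells.
- plunger_b (a joint): How far lifter b's plunger is sunk (m); starts at 0 to 0.0025. No spring: about 2 N pushes it down and it stays. If sound it meets a solid stop at about 0.003 (0.004 if pushed hard); if collapsed it sinks to its full 0.009. Exactly one of the three, any of them, is collapsed; it cannot be seen, only pressing tells.
- plunger_c (a joint): How far lifter c's plunger is sunk (m); starts at 0 to 0.0025. No spring: about 2 N pushes it down and it stays. If sound it meets a solid stop at about 0.003 (0.004 if pushed hard); if collapsed it sinks to its full 0.009. Exactly one of the three, any of them, is collapsed; it cannot be seen, only pressing tells.
- rack: Wooden lifter rack, a fixed block 64 x 214 x 50 mm high with three round pockets 40 mm deep (1.2 mm wider than the barrels) in a row along its y axis, at y = -75, 0 and +75 mm. Origin at the centre of its underside, z up.
- tray: Fixed steel drip tray, open on top, 150 (its x) x 220 (its y) mm outside, walls 3 mm thick and 25 mm high, floor 3 mm thick. Origin at the centre of its underside, z up. A bearing lies towards its +y end and a socket stands towards its -y end; the middle is free.
- bearing: Bearing lying in the tray: steel ring, 48 mm diameter, 16 mm high. A bystander: leave it where it is.
- socket: Wrench socket standing in the tray: 24 mm diameter, 30 mm high. A bystander: leave it where it is.
- wrench: Steel wrench, 170 mm long, lying beside the rack on its +x side. A bystander: leave it where it is.
- pulley: Grooved dark steel belt pulley, 100 mm diameter, 30 mm high, lying flat. A bystander: leave it where it is.
- spray_can: White spray can, 52 mm diameter, 150 mm tall. A bystander: leave it where it is.
- hammer: Hammer lying at the left of the table. A bystander: leave it where it is.
- screwdriver: Screwdriver lying at the right of the table. A bystander: leave it where it is.
- bolt_tin: Open steel tin, 80 mm diameter, 60 mm tall. A bystander: leave it where it is.

How it is judged:
On the way, in this order (a step that is already met when the one before it is completed fails the run):
1. the collapsed lifter is found: its plunger is pressed in at least 6.5 mm while it stands in its pocket (((value of joint plunger_a above 0.0065 m and distance of lifter_a_mid from where it was at the start of the episode below 0.008 m) or (value of joint plunger_b above 0.0065 m and distance of lifter_b_mid from where it was at the start of the episode below 0.008 m) or (value of joint plunger_c above 0.0065 m and distance of lifter_c_mid from where it was at the start of the episode below 0.008 m))), for 0.1 s.
2. that lifter is lifted clear of its pocket (raised 45 mm or more) (((value of joint plunger_a above 0.0065 m and z of lifter_a_mid in the frame of rack above 0.096 m) or (value of joint plunger_b above 0.0065 m and z of lifter_b_mid in the frame of rack above 0.096 m) or (value of joint plunger_c above 0.0065 m and z of lifter_c_mid in the frame of rack above 0.096 m))), for 0.1 s.
At the end, for the whole second after the job is handed in: The lifter whose plunger is sunk (6.5 mm or more) stands upright (within 0.1 rad) and at rest on the tray's floor, its axis at least 10 mm inside the walls; the other two are upright in the rack within 8 mm of where they were (((value of joint plunger_a above 0.0065 m and x of lifter_a_mid in the frame of tray between -0.062 and 0.062 m and y of lifter_a_mid in the frame of tray between -0.097 and 0.097 m and z of lifter_a_mid in the frame of tray between 0.036 and 0.05 m and angle between each of lifter_a_mid, lifter_b_mid, lifter_c_mid's own z axis and vertical below 0.1 rad and linear speed of lifter_a below 0.02 m/s and distance of each of lifter_b_mid, lifter_c_mid from where it was at the start of the episode below 0.008 m) or (value of joint plunger_b above 0.0065 m and x of lifter_b_mid in the frame of tray between -0.062 and 0.062 m and y of lifter_b_mid in the frame of tray between -0.097 and 0.097 m and z of lifter_b_mid in the frame of tray between 0.036 and 0.05 m and angle between each of lifter_b_mid, lifter_a_mid, lifter_c_mid's own z axis and vertical below 0.1 rad and linear speed of lifter_b below 0.02 m/s and distance of each of lifter_a_mid, lifter_c_mid from where it was at the start of the episode below 0.008 m) or (value of joint plunger_c above 0.0065 m and x of lifter_c_mid in the frame of tray between -0.062 and 0.062 m and y of lifter_c_mid in the frame of tray between -0.097 and 0.097 m and z of lifter_c_mid in the frame of tray between 0.036 and 0.05 m and angle between each of lifter_c_mid, lifter_a_mid, lifter_b_mid's own z axis and vertical below 0.1 rad and linear speed of lifter_c below 0.02 m/s and distance of each of lifter_a_mid, lifter_b_mid from where it was at the start of the episode below 0.008 m))); the robot touches nothing.
It fails at once if a lifter is pressed into the rack with more than 40 N (contact force between any of lifter_a, lifter_b, lifter_c and rack above 40 N).
It fails at once if a lifter out of the rack is let go more than 25 mm above the tray's floor ((z of lifter_a_mid in the frame of tray above 0.069 m and horizontal distance between lifter_a_mid and rack above 0.12 m and contact force between the fingers and lifter_a below 0.05 N) or (z of lifter_b_mid in the frame of tray above 0.069 m and horizontal distance between lifter_b_mid and rack above 0.12 m and contact force between the fingers and lifter_b below 0.05 N) or (z of lifter_c_mid in the frame of tray above 0.069 m and horizontal distance between lifter_c_mid and rack above 0.12 m and contact force between the fingers and lifter_c below 0.05 N)).
It fails at once if a sound lifter is taken out of the rack (a lifter with its plunger not sunk is raised by 20 mm) ((z of lifter_a_mid in the frame of rack above 0.071 m and value of joint plunger_a below 0.006 m) or (z of lifter_b_mid in the frame of rack above 0.071 m and value of joint plunger_b below 0.006 m) or (z of lifter_c_mid in the frame of rack above 0.071 m and value of joint plunger_c below 0.006 m)).
It fails at once if a bystander is moved by more than 20 mm (distance of any of bearing, socket, wrench, pulley, spray_can, hammer, screwdriver, bolt_tin from where it was at the start of the episode above 0.02 m).
It also fails if it takes over 56 s, if anything falls off the work surface, if the arm or the gripper's body presses on something with over 40 N, if the wrist force passes 120 N, or if a joint passes its speed limit or range.

## Working session

There is one attempt and no reset: what is moved stays moved. The work goes in short steps, Python scripts to look and compute and a shell command to move; the robot and the scene stay as the last step left them, time stands still between calls to the robot, and variables do not carry over. Pictures are saved under pics/ and viewed, at most 10 in all, crops included, and the job is handed in when it is done.

```bash
ls; mkdir -p pics; cat > h.py <<'E'
from station import *
import numpy as np, cv2
from scipy.spatial.transform import Rotation as R
def cam(s):
    o=np.array(s["orientation"]); 
    M=o if o.shape==(3,3) else (R.from_euler('xyz',o).as_matrix() if o.size==3 else R.from_quat(o).as_matrix())
    return M
def px2w(s,u,v,z):
    d=cam(s)@np.linalg.inv(s["camera_matrix"])@[u,v,1]; e=np.array(s["eye"])
    return e+d*(z-e[2])/d[2]
def w2px(s,p):
    q=np.array(s["camera_matrix"])@cam(s).T@(np.array(p)-s["eye"]); return q[:2]/q[2]
def save(s,n,crop=None,k=1):
    im=s["img"][...,::-1]
    if crop: u0,v0,u1,v1=crop; im=im[v0:v1,u0:u1]
    cv2.imwrite(f"pics/{n}.png",cv2.resize(im,None,fx=k,fy=k,interpolation=cv2.INTER_CUBIC))
E
python3 - <<'E'
from h import *
for n in("top","scene"):
    s=snapshot(n);save(s,n+"0");print(s["eye"],s["orientation"],s["camera_matrix"])
print(get_obs())
E
```

```text
pics
[0.42748981 0.01640773 1.17150303] [-2.98389879  0.00466159 -1.59303712] [[468.75503437   0.         279.74272591]
 [  0.         468.75503437 216.00579565]
 [  0.           0.           1.        ]]
[1.43852629 0.19071402 0.86370697] [-2.32380572 -0.00920859  1.82011309] [[431.23310885   0.         281.74043978]
 [  0.         431.23310885 201.41734502]
 [  0.           0.           1.        ]]
{'t': 0.1, 'joint_pos': array([ 1.10466936e+00,  2.91215547e-01, -1.54018439e-01,  1.12671510e+00,
       -1.19093163e-05,  1.43149228e+00]), 'qd': array([0.00191619, 0.00018831, 0.00254905, 0.00020442, 0.00092877,
       0.00060691]), 'effort': array([ 9.70261499e-04, -5.37978709e+01,  3.31919289e+01,  9.30979295e-03,
       -2.32745178e-04,  2.38786484e-06]), 'tool_pos': array([0.16837629, 0.49687269, 0.23880619]), 'tcp_rot': array([-3.14044941e+00, -1.48271465e-04,  2.81476965e+00]), 'force': array([-0.71569208, -0.18876859, -0.05949562]), 'torque': array([-0.02582788,  0.04032607, -0.0007714 ]), 'gripper_force': 0.0, 'width': 1.000243602861051}
```

View pics/top0.png

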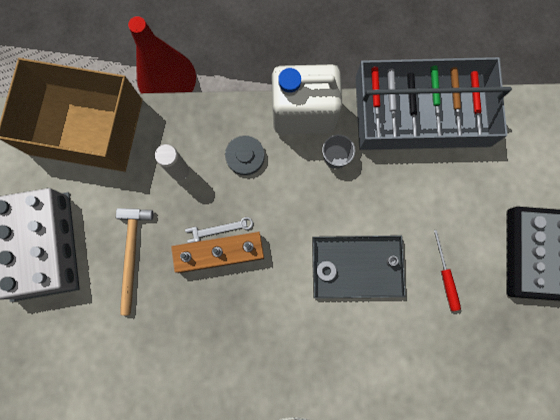

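View pics/scene0.png

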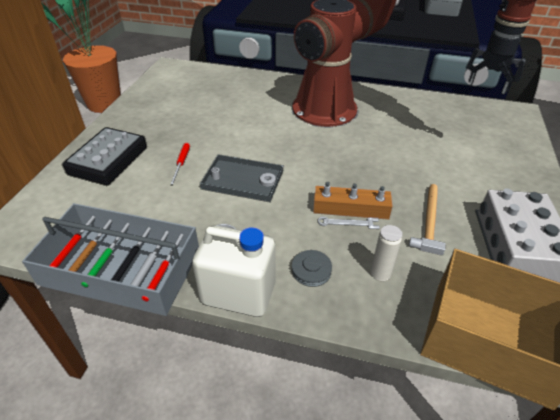

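The top view shows the rack near (217,252), its lifters near (186,257), (217,252) and (249,247), and the tray near (358,268) with the bearing at its left and the socket at its right. I'll enlarge both.

```bash
python3 - <<'E'
import cv2
from h import *
a=cv2.imread("pics/top0.png")[225:310,165:275];b=cv2.imread("pics/scene0.png")[172:222,305:405]
t=cv2.imread("pics/top0.png")[230:306,305:410]
f=lambda i,k:cv2.resize(i,None,fx=k,fy=k,interpolation=cv2.INTER_CUBIC)
cv2.imwrite("pics/c1.png",f(a,7))
cv2.imwrite("pics/c2.png",f(b,8))
s=snapshot("top")
print("project base TCP",w2px(s,get_obs()["tool_pos"]))
# tray rim corners z .025
for p in [(313,237),(403,237),(404,299),(315,299)]: print(px2w(s,*p,.025).round(4))
# lifters top z~.091
for p in [(186,257),(217,252),(249,247)]: print(px2w(s,*p,.09).round(4))
E
```

```text
project base TCP [ 29.48251901 435.88244122]
[ 0.5558 -0.0629  0.025 ]
[ 0.5507 -0.2838  0.025 ]
[ 0.4009 -0.2767  0.025 ]
[ 0.4056 -0.0627  0.025 ]
[0.5088 0.2359 0.09  ]
[0.5187 0.1644 0.09  ]
[0.5286 0.0903 0.09  ]
```

View pics/c1.png

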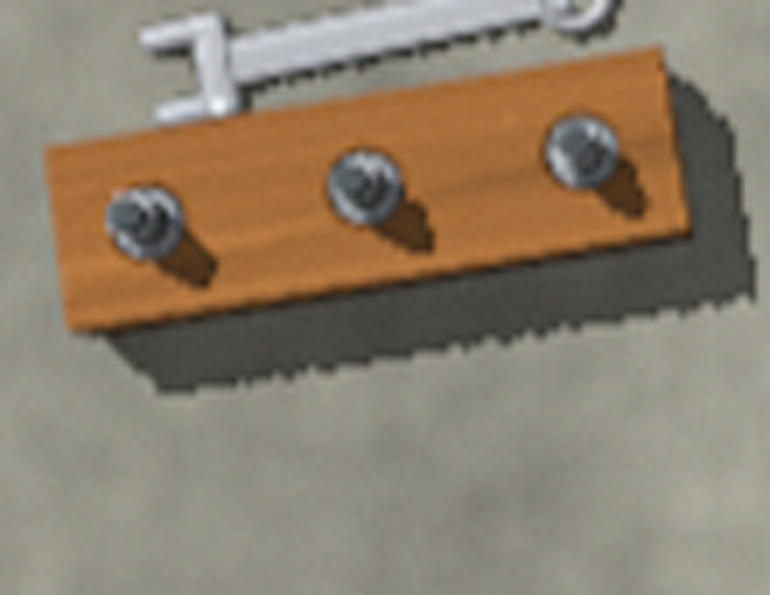

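View pics/c2.png

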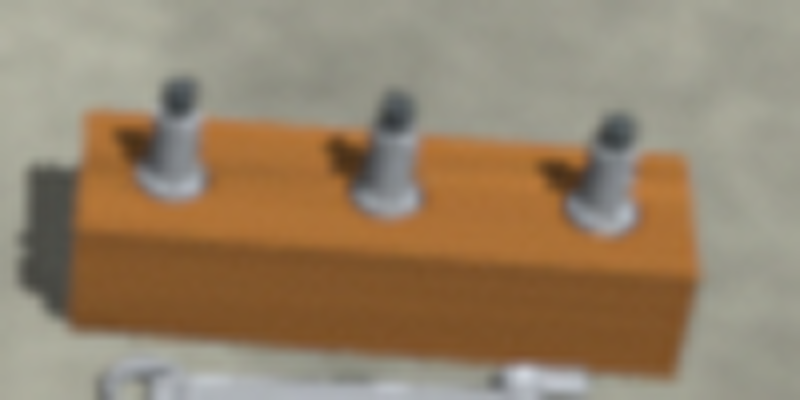

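c1 shows rack top corners at (45,148), (660,48), (690,232), (70,330) and barrel discs at about (145,223), (366,188), (583,153). c2 shows the discs at about (172,180), (388,197), (603,215).

```bash
python3 - <<'E'
from h import *
s=snapshot("top");c=snapshot("scene")
f=lambda p:((p[0]+.5)/7-.5+165,(p[1]+.5)/7-.5+225)
g=lambda p:((p[0]+.5)/8-.5+305,(p[1]+.5)/8-.5+172)
C=np.array([px2w(s,*f(p),.05) for p in [(45,148),(660,48),(690,232),(70,330)]])
print(C.round(4),C.mean(0)); e=C[0]+C[3]-C[1]-C[2]; th=np.arctan2(-e[0],e[1]);print("yaw",th,np.linalg.norm(C[0]-C[1]),np.linalg.norm(C[0]-C[3]))
for p in [(145,223),(366,188),(583,153)]: print("top",px2w(s,*f(p),.052).round(4))
for p in [(603,215),(388,197),(172,180)]: print("scn",px2w(c,*g(p),.052).round(4))
for y in(.075,0,-.075): print("rack",C.mean(0)[:2]+[-y*np.sin(th),y*np.cos(th)])
# tray: rim corners (top) 
T=np.array([px2w(s,*p,.025) for p in [(313,237),(403,237),(404,299),(315,299)]]);print("tray",T.mean(0)); 
print("bearing",px2w(s,326,271,.016+.003),"socket",px2w(s,393,261,.033))
o=get_obs();print(o["tool_pos"],o["tcp_rot"],R.from_euler('xyz',o["tcp_rot"]).as_matrix().round(3))
E
```

```text
[[0.5397 0.2803 0.05  ]
 [0.5694 0.0688 0.05  ]
 [0.5059 0.0596 0.05  ]
 [0.4774 0.2709 0.05  ]] [0.52311719 0.16990422 0.05      ]
yaw 0.13688356971280408 0.213545803555684 0.06296898730162409
top [0.5131 0.2453 0.052 ]
top [0.5233 0.1699 0.052 ]
top [0.5336 0.0956 0.052 ]
scn [0.5156 0.2453 0.052 ]
scn [0.5256 0.1717 0.052 ]
scn [0.5362 0.0971 0.052 ]
rack [0.51288295 0.24420267]
rack [0.52311719 0.16990422]
rack [0.53335142 0.09560576]
tray [ 0.47824141 -0.17150654  0.025     ]
bearing [ 0.47223649 -0.0922427   0.019     ] socket [ 0.49209566 -0.2538324   0.033     ]
[0.16847729 0.49705467 0.23903507] [-3.14100684e+00 -4.63734339e-05  2.81476057e+00] [[-0.947  0.321 -0.   ]
 [ 0.321  0.947 -0.001]
 [ 0.    -0.001 -1.   ]]
```

Both cameras agree: lifters at about (0.514,0.245), (0.524,0.170), (0.5345,0.096), and the tray's free spot at about (0.478,-0.173). I'll turn the tool to yaw π, so tool x = -world x and tool y = world y, then go over lifter 1 with the fingers shut.

```bash
python3 -m crank '[[[0,0,0],-6.24,0],[[0,0,0],-6.24,0],[[0,0,0],-6.24,0],[[-2.9,-2.1,0],0,0],[[-2.9,-2.1,0],0,0],[[-2.9,-2.1,0],0,0],[[-2.9,-2.1,0],0,0],[[-2.9,-2.1,0],0,0]]' 40
python3 -m crank '[[[-2.9,-2.1,0.9],0,0],[[-2.9,-2.1,0.9],0,0],[[-2.9,-2.1,0.9],0,0],[[-2.9,-2.1,0.9],0,0],[[-2.9,-2.1,0.9],0,0],[[-2.9,-2.1,0.9],0,0],[[-2.6,-2.1,0.9],0,0],[[0,0,0.9],0,0]]'
```

```text
t: 0.92
tool_pos: [0.3146, 0.3911, 0.2393]
tcp_rot: [3.142, 0.0, -3.141]
force: [1.0, 0.4, 0.8]
width: -0.002
gripper_force: 0.0
t: 1.58
tool_pos: [0.5181, 0.2416, 0.1666]
tcp_rot: [-3.141, 0.003, 3.137]
force: [-0.5, -0.3, 0.4]
width: 0.004
gripper_force: 0.0
```

```bash
python3 -m crank '[[[0,0,1.5],0,0],[[0,0,1.5],0,0],[[0,0,1.5],0,0],[[0,0,1.0],0,0],[[0,0,0],0,0],[[0,0,0],0,0],[[0,0,0],0,0],[[0,0,0],0,0]]'
python3 - <<'E'
from h import *
s=snapshot("scene");save(s,"c3",(330,140,420,215),8);o=get_obs();print(o["tool_pos"],o["force"])
E
```

```text
t: 2.25
tool_pos: [0.5141, 0.2455, 0.1133]
tcp_rot: [3.141, 0.002, -3.142]
force: [-0.1, 0.4, -0.2]
width: -0.003
gripper_force: 0.0
[0.51405382 0.2454671  0.11322195] [-0.07739898  0.48148142 -0.77890127]
```

View pics/c3.png

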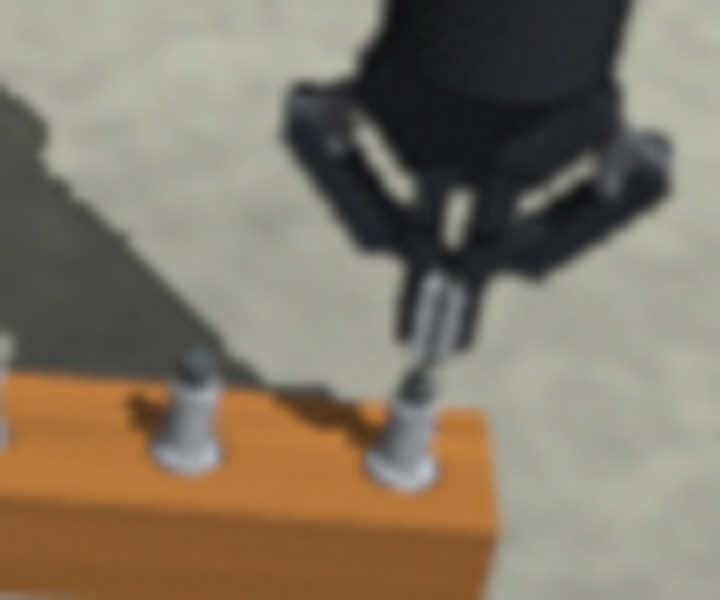

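The tips stand over the lifter, perhaps 2 mm to +y. I'll shift slightly and descend gently.

```bash
python3 -m crank '[[[0,-0.15,0.4],0,0],[[0,0,0.4],0,0],[[0,0,0.3],0,0],[[0,0,0.1],0,0],[[0,0,0.1],0,0],[[0,0,0.1],0,0],[[0,0,0.1],0,0],[[0,0,0],0,0]]'
python3 -m crank '[[[0,0,0.05],0,0],[[0,0,0.05],0,0],[[0,0,0.0],0,0],[[0,0,0],0,0],[[0,0,0],0,0],[[0,0,0],0,0],[[0,0,0],0,0],[[0,0,0],0,0]]'
```

```text
t: 2.97
tool_pos: [0.5136, 0.2437, 0.0973]
tcp_rot: [3.142, 0.0, 3.142]
force: [-0.2, -0.0, -0.3]
width: -0.002
gripper_force: 0.0
t: 3.63
tool_pos: [0.514, 0.2439, 0.0969]
tcp_rot: [3.141, 0.001, 3.142]
force: [-0.5, -0.5, 5.7]
width: 0.004
gripper_force: 2.7
```

```bash
python3 -m crank '[[[0,0,0.03],0,0],[[0,0,0.03],0,0],[[0,0,0.0],0,0],[[0,0,0],0,0],[[0,0,0],0,0],[[0,0,0],0,0],[[0,0,0],0,0],[[0,0,0],0,0]]'
```

```text
t: 4.3
tool_pos: [0.5143, 0.244, 0.0969]
tcp_rot: [3.141, 0.002, 3.142]
force: [-1.2, -0.6, 9.3]
width: -0.0
gripper_force: 4.9
```

Lifter 1 stops firm at TCP z 0.0969 (about 3 mm sunk) with 9 N, so it is sound. On to lifter 2.

```bash
python3 -m crank '[[[0,0,-1],0,0],[[0,0,-1],0,0],[[-0.35,-2.5,0],0,0],[[-0.35,-2.5,0],0,0],[[-0.33,-2.45,0],0,0],[[0,0,0],0,0],[[0,0,0],0,0],[[0,0,0],0,0]]'
python3 -m crank '[[[0,0,0.5],0,0],[[0,0,0.5],0,0],[[0,0,0.4],0,0],[[0,0,0.2],0,0],[[0,0,0.1],0,0],[[0,0,0.1],0,0],[[0,0,0.1],0,0],[[0,0,0],0,0]]'
python3 -m crank '[[[0,0,0.04],0,0],[[0,0,0.04],0,0],[[0,0,0.04],0,0],[[0,0,0],0,0],[[0,0,0],0,0],[[0,0,0],0,0],[[0,0,0],0,0],[[0,0,0],0,0]]'
```

```text
t: 4.97
tool_pos: [0.524, 0.1695, 0.1163]
tcp_rot: [3.141, 0.0, 3.141]
force: [0.8, 0.2, 1.0]
width: -0.001
gripper_force: 0.0
t: 5.63
tool_pos: [0.5238, 0.1692, 0.0966]
tcp_rot: [-3.142, -0.0, 3.142]
force: [0.1, 0.1, 1.4]
width: 0.001
gripper_force: 0.0
t: 6.3
tool_pos: [0.5238, 0.1692, 0.0955]
tcp_rot: [-3.142, 0.0, 3.142]
force: [-0.1, -0.9, 1.1]
width: -0.003
gripper_force: 0.8
```

```bash
python3 -m crank '[[[0,0,0.05],0,0],[[0,0,0.05],0,0],[[0,0,0.05],0,0],[[0,0,0.05],0,0],[[0,0,0],0,0],[[0,0,0],0,0],[[0,0,0],0,0],[[0,0,0],0,0]]'
python3 -m crank '[[[0,0,0.04],0,0],[[0,0,0.04],0,0],[[0,0,0.04],0,0],[[0,0,0.03],0,0],[[0,0,0],0,0],[[0,0,0],0,0],[[0,0,0],0,0],[[0,0,0],0,0]]'
python3 - <<'E'
from h import *
s=snapshot("scene");save(s,"c4",(305,140,405,215),8)
E
```

```text
t: 6.97
tool_pos: [0.5237, 0.1691, 0.0934]
tcp_rot: [-3.141, -0.0, 3.142]
force: [-0.2, -0.1, 0.7]
width: -0.001
gripper_force: 0.0
t: 7.63
tool_pos: [0.5238, 0.1692, 0.092]
tcp_rot: [-3.142, -0.0, 3.142]
force: [-1.6, -1.0, 1.3]
width: 0.001
gripper_force: 0.5
```

View pics/c4.png

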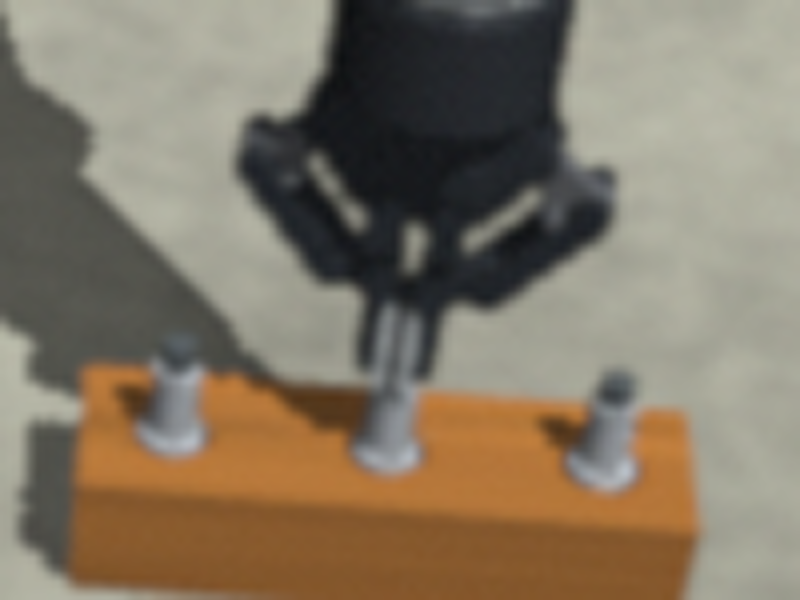

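Plunger 2 has sunk without resistance: it is the collapsed one, with the tips now right on the neck and centred in the image near (395,392). I'll press a touch more, rise, open, then straddle the neck.

```bash
python3 -m crank '[[[0,0,0.04],0,0],[[0,0,0],0,0],[[0,0,0],0,0],[[0,0,-1],0,0],[[0,0,-1],0,4.5],[[0,0.05,0],0,4.5],[[0,0,0],0,4.5],[[0,0,0],0,4.5]]'
python3 -m crank '[[[0,0,0],0,4.5],[[0,0,1],0,4.5],[[0,0,1],0,4.5],[[0,0,1],0,4.5],[[0,0,1],0,4.5],[[0,0,0.8],0,4.5],[[0,0,0],0,4.5],[[0,0,0],0,4.5]]'
python3 - <<'E'
from h import *
s=snapshot("scene");save(s,"c5",(305,140,405,215),8)
E
```

```text
t: 8.35
tool_pos: [0.524, 0.1698, 0.1119]
tcp_rot: [3.141, 0.001, -3.142]
force: [-1.2, 0.2, 1.2]
width: 0.528
gripper_force: 0.0
t: 9.02
tool_pos: [0.5233, 0.1696, 0.0628]
tcp_rot: [-3.141, -0.001, 3.141]
force: [0.4, -0.0, 0.5]
width: 0.533
gripper_force: 0.0
```

View pics/c5.png

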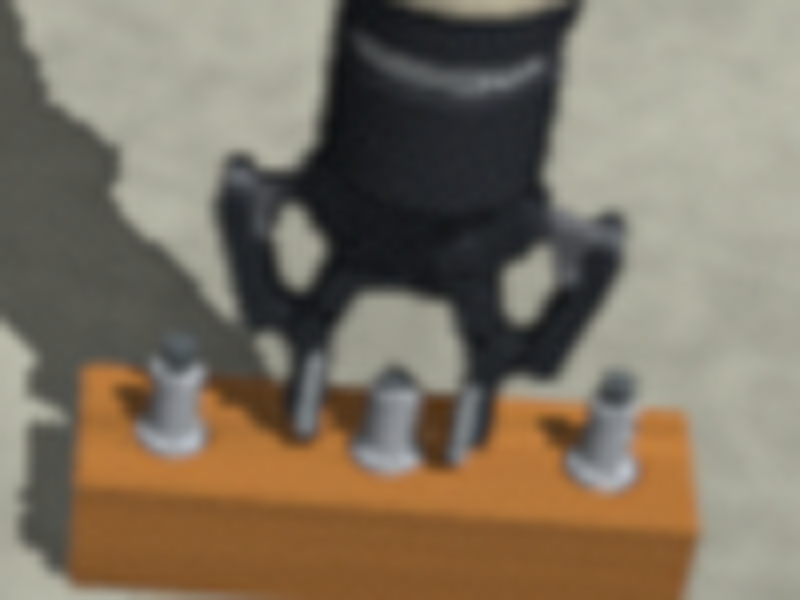

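Picture shows the pads at (310,400) and (465,425) evenly straddling the neck at (390,415), with the cap visibly low. Grip it.

```bash
python3 -m crank '[[[0,0,0],0,1.2],[[0,0,0],0,1.2],[[0,0,0],0,1.2],[[0,0,0],0,1.2],[[0,0,0],0,1.2],[[0,0,0],0,1.2],[[0,0,0],0,1.2],[[0,0,0],0,1.2]]' 40
python3 -m crank '[[[0,0,-0.3],0,1.2],[[0,0,-0.7],0,1.2],[[0,0,-1],0,1.2],[[0,0,-1],0,1.2],[[0,0,-1],0,1.2],[[0,0,-1],0,1.2],[[0,0,-1],0,1.2],[[0,0,0],0,1.2]]'
```

```text
t: 9.73
tool_pos: [0.5243, 0.1701, 0.0642]
tcp_rot: [3.141, 0.001, -3.141]
force: [-0.9, 1.8, 5.4]
width: 0.183
gripper_force: 39.3
t: 10.4
tool_pos: [0.5249, 0.1697, 0.1261]
tcp_rot: [3.141, 0.003, 3.141]
force: [-0.1, 1.2, -1.4]
width: 0.183
gripper_force: 39.4
```

```bash
python3 -m crank '[[[0,0,-1],0,1.2],[[0,0,-1.3],0,1.2],[[0,0,-1.3],0,1.2],[[0,0,-1.2],0,1.2],[[0.2,-1.5,0],0,1.2],[[0.4,-2.5,0],0,1.2],[[0.4,-3,0],0,1.2],[[0.4,-3,0],0,1.2]]'
python3 -m crank '[[[0.4,-3,0],0,1.2],[[0.4,-3,0],0,1.2],[[0.4,-3,0],0,1.2],[[0.4,-3,0],0,1.2],[[0.4,-3,0],0,1.2],[[0.4,-3,0],0,1.2],[[0.4,-3,0],0,1.2],[[0.4,-2,0],0,1.2]]'
python3 - <<'E'
from h import *
for n in("scene",):
    s=snapshot(n);save(s,"c6",(185,110,305,200),6)
o=get_obs();print(o["tool_pos"],o["force"],o["width"],o["gripper_force"])
E
```

```text
t: 11.07
tool_pos: [0.5092, 0.0689, 0.1718]
tcp_rot: [-3.141, -0.0, -3.14]
force: [0.1, -0.2, -0.0]
width: 0.185
gripper_force: 39.4
t: 11.73
tool_pos: [0.4772, -0.1628, 0.1718]
tcp_rot: [-3.141, -0.0, 3.14]
force: [1.1, -0.4, -0.9]
width: 0.183
gripper_force: 39.4
[ 0.47691308 -0.16514837  0.17179488] [ 0.16066957 -4.46650918 -0.63890389] 0.18417004435227882 39.40672159194946
```

View pics/c6.png

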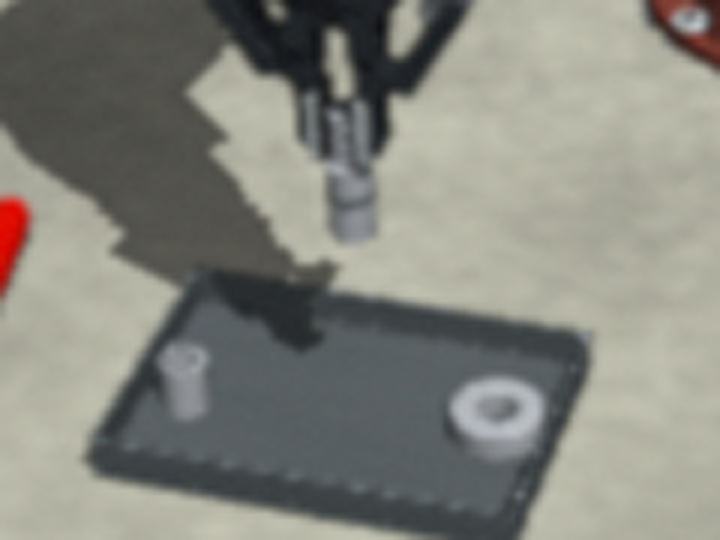

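The lifter hangs upright over the tray, clear of the socket at (185,380) and the bearing at (497,410). Lowering: the foot should meet the floor at TCP z of about 0.057.

```bash
python3 -m crank '[[[0,-0.3,1],0,1.2],[[0,0,2],0,1.2],[[0,0,2],0,1.2],[[0,0,2],0,1.2],[[0,0,1.5],0,1.2],[[0,0,1],0,1.2],[[0,0,0.7],0,1.2],[[0,0,0],0,1.2]]'
python3 -m crank '[[[0,0,0.4],0,1.2],[[0,0,0.3],0,1.2],[[0,0,0.1],0,1.2],[[0,0,0.1],0,1.2],[[0,0,0.1],0,1.2],[[0,0,0],0,1.2],[[0,0,0],0,1.2],[[0,0,0],0,1.2]]'
```

```text
t: 12.45
tool_pos: [0.477, -0.1624, 0.0683]
tcp_rot: [3.14, -0.002, -3.141]
force: [-0.1, -0.4, -1.8]
width: 0.179
gripper_force: 39.4
t: 13.12
tool_pos: [0.4779, -0.1634, 0.0597]
tcp_rot: [-3.141, 0.0, 3.141]
force: [-0.0, -0.6, -2.6]
width: 0.175
gripper_force: 39.4
```

```bash
python3 -m crank '[[[0,0,0.1],0,1.2],[[0,0,0.05],0,1.2],[[0,0,0.05],0,1.2],[[0,0,0],0,1.2],[[0,0,0],0,1.2],[[0,0,0],0,1.2],[[0,0,0],0,1.2],[[0,0,0],0,1.2]]'
```

```text
t: 13.78
tool_pos: [0.4778, -0.1633, 0.0576]
tcp_rot: [-3.142, 0.0, 3.141]
force: [-0.1, 0.2, -1.2]
width: 0.184
gripper_force: 39.4
```

```bash
python3 -m crank '[[[0,0,0.05],0,1.2],[[0,0,0],0,1.2],[[0,0,0],0,1.2],[[0,0,0],0,1.2],[[0,0,0],0,1.2],[[0,0,0],0,1.2],[[0,0,0],0,1.2],[[0,0,0],0,1.2]]'
```

```text
t: 14.45
tool_pos: [0.4779, -0.1633, 0.0572]
tcp_rot: [-3.142, 0.0, 3.142]
force: [-1.2, 0.0, 3.4]
width: 0.178
gripper_force: 39.8
```

The floor contact came where predicted. Release, and rise straight up.

```bash
python3 -m crank '[[[0,0,0],0,1.8],[[0,0,0],0,2.0],[[0,0,0],0,2.4],[[0,0,0],0,3],[[0,0,0],0,3.5],[[0,0,0],0,3.5],[[0,0,0],0,3.5],[[0,0,0],0,3.5]]'
python3 -m crank '[[[0,0,-0.5],0,3.5],[[0,0,-1],0,3.5],[[0,0,-1.5],0,3.5],[[0,0,-2],0,3.5],[[0,0,-2],0,3.5],[[0,0,-2],0,3.5],[[0,0,-2],0,3.5],[[0,0,0],0,3.5]]'
python3 - <<'E'
from h import *
s=snapshot("scene");save(s,"c7",(185,110,405,220),3.5)
E
```

```text
t: 15.12
tool_pos: [0.4778, -0.1633, 0.0571]
tcp_rot: [3.142, -0.0, 3.142]
force: [-1.2, 0.4, -0.7]
width: 0.41
gripper_force: 0.0
t: 15.78
tool_pos: [0.4798, -0.1643, 0.1716]
tcp_rot: [-3.139, 0.006, 3.142]
force: [0.7, -1.4, 0.4]
width: 0.413
gripper_force: 0.0
```

View pics/c7.png

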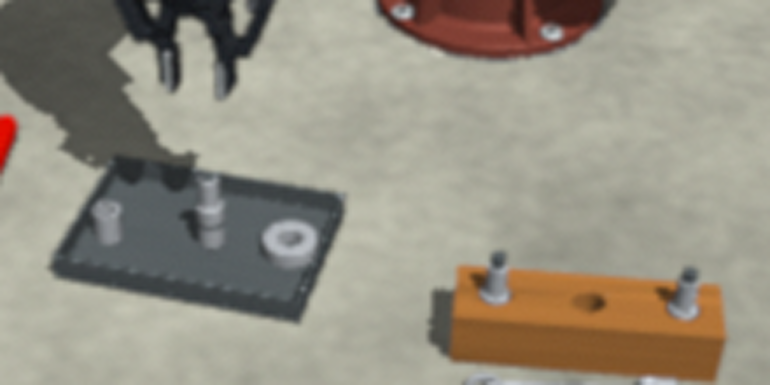

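The lifter stands upright in the tray at (210,215), and the middle pocket at (590,302) is empty. The other two lifters are in place, and the gripper is clear.

```bash
python3 -c "
from station import *
print(job_done())"
```

```text
the job is handed in; nothing more can be done
None
```

The collapsed lifter was the middle one; it now stands upright on the tray floor, the end lifters are still in the rack (the far −y one never needed pressing), and the job is handed in, though no verdict came back.

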